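# Pull the yellow change part out of the interlocked row

### The job

The bottle line is being changed over to the size coded yellow. Take the yellow block by its finger fin, lift it straight up, never sideways, out from between its interlocked neighbours until it is clear of them, and set it down gently, upright, in the black tray. Leave the blue and green blocks seated in the row, and keep the yellow one upright all the way.

Things in the scene. Friction and masses are not known exactly. Their poses are not given: they have to be found in the camera images.
- yellow_block: Yellow block, 70 (x) x 73 (y) x 34 mm high, about 0.25 kg. Fin on top centred over the origin: 14 (x) x 30 (y) mm, from 34 to 79 mm up; room for fingers at its x faces. Origin: centre of underside. Stands 6 mm above the table on a fixed rack, in a row along y with blue and green (any order, 56 mm pitch), T-tongue (+y) in T-slot with 2 mm play: comes out only upwards, clear once raised 34 mm.
- blue_block: Blue neighbour, loose in the same row on the rack and staying there: same shape, size, fin, origin and axes as the yellow block.
- green_block: Green neighbour, loose in the same row on the rack and staying there: same shape, size, fin, origin and axes as the yellow block.
- tray: Black open tray, fixed to the table: 190 x 190 mm outside, 22 mm high, walls and floor 5 mm thick (floor 5 mm above the table). Origin: centre of the underside; x and y along its sides, z up.

How it is judged (in metres and radians):
On the way, in this order (a step that is already met when the one before it is completed fails the run):
1. the yellow block is lifted straight up until its underside is clear of its neighbours' tops, with less than about 15 mm of sideways drift while it rises from 35 to 80 mm (((height (world z) of yellow_block above 0.041 m and distance of yellow_block from where it was at the start of the episode below 0.043 m) or (height (world z) of yellow_block above 0.046 m and distance of yellow_block from where it was at the start of the episode below 0.048 m) or (height (world z) of yellow_block above 0.051 m and distance of yellow_block from where it was at the start of the episode below 0.053 m) or (height (world z) of yellow_block above 0.056 m and distance of yellow_block from where it was at the start of the episode below 0.058 m) or (height (world z) of yellow_block above 0.061 m and distance of yellow_block from where it was at the start of the episode below 0.063 m) or (height (world z) of yellow_block above 0.066 m and distance of yellow_block from where it was at the start of the episode below 0.068 m) or (height (world z) of yellow_block above 0.071 m and distance of yellow_block from where it was at the start of the episode below 0.073 m) or (height (world z) of yellow_block above 0.076 m and distance of yellow_block from where it was at the start of the episode below 0.078 m) or (height (world z) of yellow_block above 0.081 m and distance of yellow_block from where it was at the start of the episode below 0.083 m))), for 0.05 s.
2. the yellow block is still held by the fingers when its underside is within 15 mm of the tray's floor, inside the tray (x of yellow_block in the frame of tray between -0.065 and 0.065 m and y of yellow_block in the frame of tray between -0.065 and 0.065 m and height (world z) of yellow_block below 0.02 m and contact force between the fingers and yellow_block above 0.3 N), for 0.05 s.
At the end, for the whole second after the job is handed in: The yellow block stands upright (within 7 degrees) and at rest flat on the floor of the black tray, its origin within 65 mm of the tray's centre along each side, and is released; the blue and green blocks are within 12 mm of where they were (x of yellow_block in the frame of tray between -0.065 and 0.065 m and y of yellow_block in the frame of tray between -0.065 and 0.065 m and height (world z) of yellow_block below 0.009 m and angle between yellow_block's own z axis and vertical below 0.12 rad and linear speed of yellow_block below 0.02 m/s and contact force between the fingers and yellow_block below 0.1 N and distance of each of blue_block, green_block from where it was at the start of the episode below 0.012 m); the robot touches nothing.
It fails at once if the blue or the green block is moved or lifted by more than 15 mm (distance of any of blue_block, green_block from where it was at the start of the episode above 0.015 m).
It fails at once if the yellow block is tipped by more than 25 degrees (angle between yellow_block's own z axis and vertical above 0.436 rad).
It also fails if it takes over 43 s, if anything falls off the work surface, if the arm or the gripper's body presses on something with over 40 N, if the wrist force passes 120 N, or if a joint passes its speed limit or range.

### The arm

A 6-joint arm with a two-finger parallel gripper is mounted at the origin on a cart in front of the work surface, level with it; the furniture and walls round the work are solid. World frame = base frame: x ahead of the robot, y to its left, z up, the work surface at z = 0. Lengths are in m, angles in degrees, forces in N, time in s.
With the tool pointing down it reaches from about 0.325 to 0.85 m from the base axis. Payload 15.5 kg.
Tool frame: the origin (TCP) lies at the very end of the fingers, on their centre line; the grasp point (between the pads) lies arm.grip_depth behind it (arm.grip_depth is the distance from the TCP to the grasp point, in m); z points along the fingers, y is the direction in which the jaws open and shut (so a half turn about z gives the same grasp; the last joint's range is limited). The gripper opens to 91 mm and grips with 3 to 60 N. Pads are 32 mm wide; open, the fingers measure 118 mm over their backs; the gripper's body (76 mm by 178 mm) begins 60 mm behind the grasp point.
Start: joints at [-82.477, 28.281, 77.091, -0, 74.628, -5.472], TCP at [0.141, -0.609, 0.214] pointing down, gripper open.
Joint ranges: [-166.48, 166.48], [-47.26, 123.95], [12.59, 153.08], [-70.14, 250.14], [6.76, 159.57], [-176.63, 176.63]. Speed limits (degrees/s): [108.29, 108.29, 147.25, 172.46, 172.46, 172.46].

### API

Orientations are given as a 3x3 rotation matrix whose columns are the frame's x, y, z axes.
In Python, from rig import arm gives the robot as it stands. Calls block until the motion is done:
- arm.move_to(position, orientation): joint-space move of the TCP to a pose.
- arm.move_l(position, orientation=None, feed=0.15): straight line of the TCP; orientation=None keeps the orientation; feed is the mean speed in m/s.
- arm.move_joints(angles): joint-space move.
- arm.grip(opening): finger opening in m; the grip force is fixed at half the most; returns when the fingers have stopped.
- arm.sleep(seconds).
- arm.solve_ik(position, orientation): joint angles nearest the present ones, or None.
- arm.snapshot(name): name is "side" or "top"; returns the picture (400x640x3 uint8, red, green, blue); there is no depth.
- arm.get_calibration(name): a dict with "intrinsics" (3x3 intrinsics, pixels), "k1" (the pictures are not rectified: a ray, as slopes to the right and down, at radius r is drawn at 1 + k1 r^2 times it, then the intrinsics apply), "cam_to_world" (4x4, takes a point from camera to world coordinates). Camera axes: x right, y down, z forward; pixel columns grow to the right and rows downward; lengths in m; the calibration is good to about 2 mm. A picture is of the moment at which its call begins. get_calibration takes no time and is no camera call.
A pose or a line that the arm cannot do raises arm.Unreachable and nothing moves.
- arm.sign_off(): hands the job in, once; it reports no verdict.
Readings, each from a call of its own:
- arm.current_t(): time.
- arm.current_joint_positions(): joint angles.
- arm.current_dq(): joint speeds.
- arm.current_tau(): joint torques, N m.
- arm.current_ee_pos(): TCP position.
- arm.current_tool_rot(): TCP orientation.
- arm.current_force(): force on the tool from outside, world axes, zero at the start.
- arm.current_torque(): the same for the moment, N m.
- arm.current_width(): finger opening in m.
Only numpy, scipy, OpenCV 4.12 (cv2) and the standard library are available. Lean on these libraries where they do the work, as an engineer would, in place of code of your own. Each camera call takes 0.05 s, during which the arm holds its last target.

## Working session

There is one attempt and no reset: what is moved stays moved. The work goes in short steps, each a Python script; the robot and the scene stay as the last script left them, time stands still between calls to the robot, and variables do not carry over. Pictures are saved under pics/ and viewed, and the job is handed in when it is done.

```bash
mkdir -p pics; ls; python3 - <<'E'
from rig import arm
import cv2,numpy as np
for n in("side","top"):
    im=arm.snapshot(n); cv2.imwrite(f"pics/{n}0.png",im[:,:,::-1]); c=arm.get_calibration(n); print(n,c)
print(arm.grip_depth,arm.current_t(),arm.current_tool_rot(),arm.current_width())
E
```

```text
pics
side {'intrinsics': array([[419.94356397,   0.        , 321.28650966],
       [  0.        , 419.94356397, 201.17876054],
       [  0.        ,   0.        ,   1.        ]]), 'k1': -0.07292113108026824, 'cam_to_world': array([[-0.87696769, -0.30297819,  0.37300387,  0.20430862],
       [-0.48054692,  0.55537441, -0.67870017,  0.57084958],
       [-0.00152546, -0.77444398, -0.63264065,  0.60953153],
       [ 0.        ,  0.        ,  0.        ,  1.        ]])}
top {'intrinsics': array([[393.58747056,   0.        , 322.79552741],
       [  0.        , 393.58747056, 204.13711144],
       [  0.        ,   0.        ,   1.        ]]), 'k1': -0.07623690684590052, 'cam_to_world': array([[-0.01469823, -0.98798145,  0.15387207,  0.39787045],
       [-0.99982912,  0.01279672, -0.01334095, -0.00282374],
       [ 0.01121155, -0.15404186, -0.98800071,  0.92077007],
       [ 0.        ,  0.        ,  0.        ,  1.        ]])}
0.0188 0.1 [[ 9.74388010e-01  2.24873242e-01 -1.74288119e-04]
 [ 2.24873294e-01 -9.74387363e-01  1.12652643e-03]
 [ 8.35015107e-05 -1.13686659e-03 -9.99999350e-01]] 0.09129226003849464
```

View pics/side0.png

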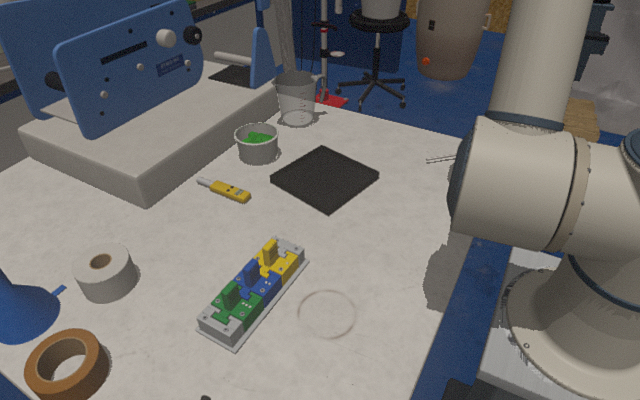

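View pics/top0.png

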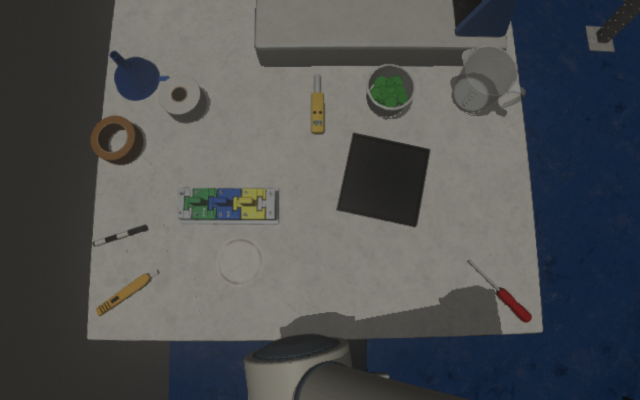

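```bash
cat > h.py <<'E'
import numpy as np,cv2
from rig import arm
def ray(n,uv):
    c=arm.get_calibration(n);K=c["intrinsics"];T=c["cam_to_world"]
    d=cv2.undistortPoints(np.array(uv,float).reshape(-1,1,2),K,np.array([c["k1"],0,0,0,0])).reshape(-1,2)
    return T[:3,3],np.c_[d,np.ones(len(d))]@T[:3,:3].T
def onz(n,uv,z):
    o,d=ray(n,uv); return o+d*((z-o[2])/d[:,2])[:,None]
def proj(n,P):
    c=arm.get_calibration(n);W=np.linalg.inv(c["cam_to_world"])
    return cv2.projectPoints(np.array(P,float).reshape(-1,1,3),cv2.Rodrigues(W[:3,:3])[0],W[:3,3],c["intrinsics"],np.array([c["k1"],0,0,0,0]))[0].reshape(-1,2)
E
python3 - <<'E'
import cv2,numpy as np
t=cv2.imread("pics/top0.png");s=cv2.imread("pics/side0.png")
cv2.imwrite("pics/t_crop.png",cv2.resize(t[175:235,170:290],None,fx=6.6,fy=6.6,interpolation=cv2.INTER_NEAREST))
cv2.imwrite("pics/s_crop.png",cv2.resize(s[230:350,190:320],None,fx=5,fy=5,interpolation=cv2.INTER_NEAREST))
E
```

```text
(no output)
```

View pics/t_crop.png

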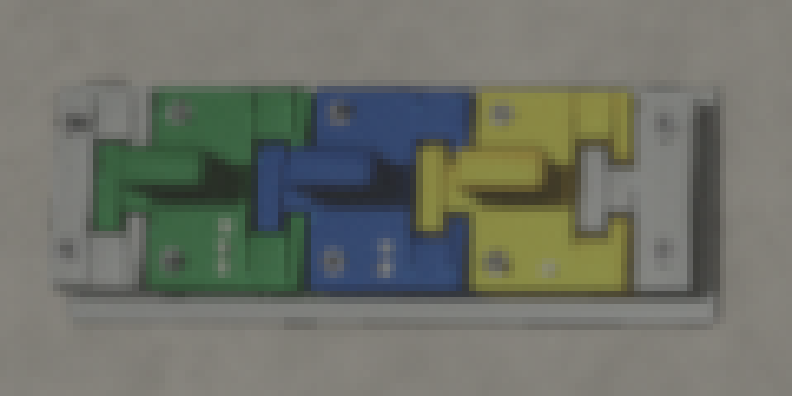

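View pics/s_crop.png

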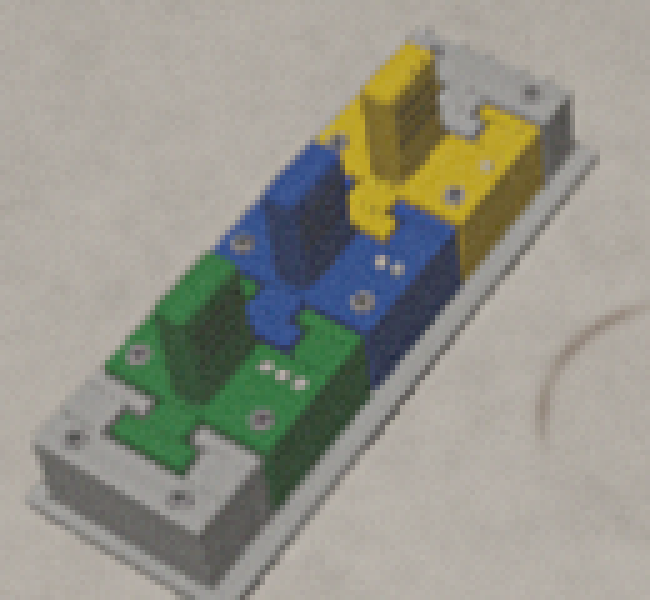

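```bash
python3 - <<'E'
from h import *
f=6.6
def T(p): return (np.array(p,float)+.5)/f-.5+[170,175]
def S(p): return (np.array(p,float)+.5)/5-.5+[190,230]
# body plane z=.040 : top-view outer corners of the row's coloured top
print("top body z40: y+ upper(g) , upper right (y), lower left(g), lower right(y)\n",onz("top",T([[150,90],[632,90],[147,290],[632,290]]),.04).round(4))
print("boundaries g/b,b/y lower edge\n",onz("top",T([[308,290],[470,290]]),.04).round(4))
print("fin tops top view centre z85 g,b,y\n",onz("top",T([[160,165],[330,167],[503,168]]),.085).round(4))
print("fin yellow side corners z85\n",onz("side",S([[410,42],[437,56],[387,102],[362,88]]),.085).round(4))
P=onz("side",S([[398,72],[303,172],[200,285]]),.085);print("fin tops side\n",P.round(4))
print("side body top z40 right corners: y far, y/b, b/g, g near\n",onz("side",S([[541,124],[460,223],[370,335],[265,455]]),.04).round(4))
# tray
for n in("top","side"):
    im=arm.snapshot(n)
    m=(im.max(2)<60).astype(np.uint8)
    if n=="side": m[:, :265]=0; m[:, 385:]=0; m[:140]=0; m[215:]=0
    else: m[:,:330]=0;m[:,440:]=0;m[:130]=0;m[230:]=0
    cs=max(cv2.findContours(m,0,1)[0],key=cv2.contourArea)
    b=cv2.boxPoints(cv2.minAreaRect(cs)) if n=="top" else cv2.approxPolyDP(cv2.convexHull(cs),6,True).reshape(-1,2)
    W=onz(n,b,.022);print(n,b.round(1).tolist(),"\n",W.round(4),W.mean(0).round(4),np.linalg.norm(W-np.roll(W,1,0),axis=1).round(4))
    e=W-np.roll(W,1,0);print(np.degrees(np.arctan2(e[:,1],e[:,0])).round(1))
E
```

```text
top body z40: y+ upper(g) , upper right (y), lower left(g), lower right(y)
 [[0.5758 0.2836 0.04  ]
 [0.5735 0.1157 0.04  ]
 [0.506  0.2821 0.04  ]
 [0.5039 0.1152 0.04  ]]
boundaries g/b,b/y lower edge
 [[0.5053 0.2264 0.04  ]
 [0.5046 0.1707 0.04  ]]
fin tops top view centre z85 g,b,y
 [[0.5416 0.2647 0.085 ]
 [0.5402 0.2085 0.085 ]
 [0.5391 0.1517 0.085 ]]
fin yellow side corners z85
 [[0.5415 0.1418 0.085 ]
 [0.5291 0.1431 0.085 ]
 [0.5319 0.1704 0.085 ]
 [0.5434 0.169  0.085 ]]
fin tops side
 [[0.5368 0.1564 0.085 ]
 [0.5382 0.211  0.085 ]
 [0.5384 0.2662 0.085 ]]
side body top z40 right corners: y far, y/b, b/g, g near
 [[0.5033 0.1179 0.04  ]
 [0.5036 0.1729 0.04  ]
 [0.5033 0.2292 0.04  ]
 [0.5055 0.2852 0.04  ]]
top [[336.70001220703125, 209.60000610351562], [353.29998779296875, 132.5], [431.79998779296875, 149.39999389648438], [415.20001220703125, 226.5]] 
 [[ 0.5247 -0.0468  0.022 ]
 [ 0.71   -0.0903  0.022 ]
 [ 0.6667 -0.2773  0.022 ]
 [ 0.4828 -0.2275  0.022 ]] [ 0.5961 -0.1605  0.022 ] [0.1855 0.1904 0.192  0.1905]
[  77.   -13.2 -103.   164.8]
side [[270, 176], [320, 146], [378, 173], [329, 214]] 
 [[ 0.7041 -0.0842  0.022 ]
 [ 0.6643 -0.2597  0.022 ]
 [ 0.4822 -0.2192  0.022 ]
 [ 0.5155 -0.0294  0.022 ]] [ 0.5915 -0.1481  0.022 ] [0.1964 0.18   0.1865 0.1927]
[ -16.2 -102.8  167.5   80.1]
```

```bash
cat >> h.py <<'E'
def tri(a,b):
    o1,d1=ray("top",[a]);o2,d2=ray("side",[b]);d1=d1[0]/np.linalg.norm(d1);d2=d2[0]/np.linalg.norm(d2)
    s=np.linalg.lstsq(np.c_[d1,-d2],o2-o1,rcond=None)[0];p,q=o1+s[0]*d1,o2+s[1]*d2
    return (p+q)/2,np.linalg.norm(p-q)
def R(yawdeg,sgn=1):  # tool y along sgn * x-axis rotated by yaw
    a=np.radians(yawdeg);y=sgn*np.array([np.cos(a),np.sin(a),0]);z=np.array([0,0,-1.]);return np.c_[np.cross(y,z),y,z]
E
python3 - <<'E'
from h import *
T=lambda p:(np.array(p,float)+.5)/6.6-.5+[170,175]
S=lambda p:(np.array(p,float)+.5)/5-.5+[190,230]
print(tri(T([503,168]),S([398,72])))
print(tri(T([632,290]),S([541,124])),tri(T([470,290]),S([460,223])))
for s in(1,-1):
  q=arm.solve_ik([.538,.153,.16],R(-.75,s)); print(s,q, arm.solve_ik([.594,-.155,.05],R(-.75,s)))
E
```

```text
(array([0.53992398, 0.15253942, 0.08011223]), np.float64(8.3300425546765e-05))
(array([0.50448422, 0.11564287, 0.03730018]), np.float64(0.00045892618214071865)) (array([0.5049133 , 0.17113862, 0.0374653 ]), np.float64(5.858339603033218e-05))
1 [ 9.75824639e+00  2.64570683e+01  9.02799318e+01 -2.54444375e-14
  6.32629999e+01  1.05082464e+01] [-2.01961822e+01  3.83420751e+01  8.78225346e+01 -2.54444375e-14
  5.38353903e+01 -1.94461822e+01]
-1 [ 9.75824639e+00  2.64570683e+01  9.02799318e+01 -2.54444375e-14
  6.32629999e+01 -1.69491754e+02] [-2.01961822e+01  3.83420751e+01  8.78225346e+01 -2.54444375e-14
  5.38353903e+01  1.60553818e+02]
```

```bash
python3 - <<'E'
from h import *
arm.move_to([.5385,.153,.17],R(-.75))
arm.grip(.05)
arm.move_l([.5385,.153,.10],feed=.1)
print(arm.current_ee_pos(),arm.current_width(),arm.current_t(),arm.current_force())
for n,(a,b,c,d) in dict(side=(180,330,180,350),top=(160,300,150,250)).items():
    im=arm.snapshot(n); cv2.imwrite(f"pics/{n}1.png",im[:,:,::-1])
    f=5 if n=="top" else 3.5
    cv2.imwrite(f"pics/{n}1c.png",cv2.resize(im[c:d,a:b,::-1],None,fx=f,fy=f,interpolation=cv2.INTER_CUBIC))
E
```

```text
[0.53883517 0.15305615 0.10044387] 0.050162871794668454 4.8417 [ 0.29814371  0.60550416 -0.73089595]
```

View pics/side1c.png

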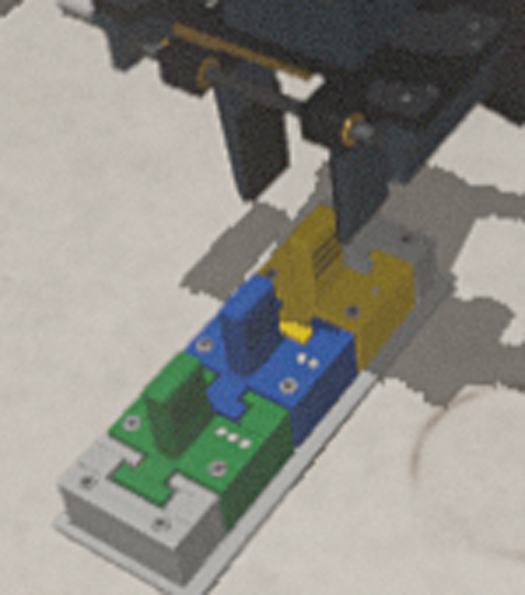

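View pics/top1c.png

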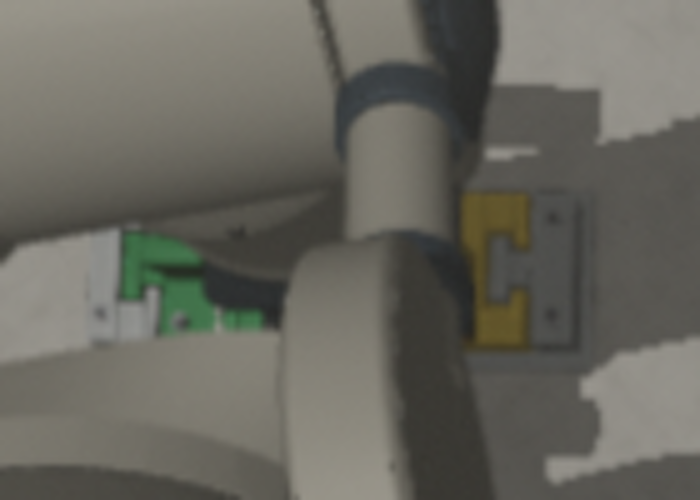

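```bash
python3 - <<'E'
from h import *
p=arm.current_ee_pos()
P=[[p[0]+sx,p[1]+sy,.1004] for sx in(.025,.0385,-.025,-.0385) for sy in(.016,-.016)]
uv=proj("side",P); c=(uv-[180,180]+.5)*3.5-.5; print(c.round(0))
im=cv2.imread("pics/side1.png")[210:260,235:300];I=cv2.resize(im,None,fx=10,fy=10,interpolation=cv2.INTER_CUBIC)
for q in (uv-[235,210]+.5)*10-.5: cv2.circle(I,tuple(int(v) for v in q),3,(0,0,255),-1)
cv2.imwrite("pics/side1z.png",cv2.convertScaleAbs(I,alpha=1.6,beta=20))
E
```

```text
[[251. 200.]
 [288. 162.]
 [229. 191.]
 [267. 154.]
 [335. 235.]
 [371. 195.]
 [359. 245.]
 [394. 204.]]
```

View pics/side1z.png

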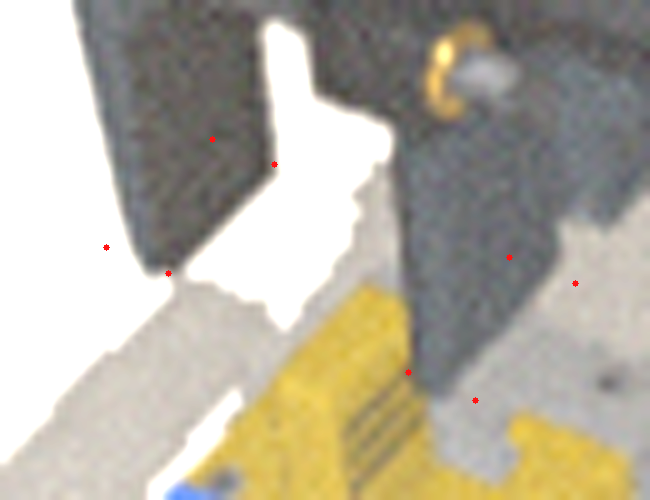

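```bash
cat >> h.py <<'E'
def F(n=6):
    a=[]
    for _ in range(n): a.append(np.r_[arm.current_force(),arm.current_torque()]); arm.sleep(.02)
    return np.mean(a,0).round(2)
E
python3 - <<'E'
from h import *
print(F())
arm.move_l([.5378,.1545,.046],feed=.06); print("down",F(),arm.current_ee_pos())
arm.grip(.022); print("22",F(),arm.current_width())
im=arm.snapshot("side"); cv2.imwrite("pics/side2c.png",cv2.resize(im[200:300,220:330,::-1],None,fx=6,fy=6,interpolation=cv2.INTER_CUBIC)); print(arm.current_t())
E
```

```text
[ 0.07 -0.36  0.14 -0.01 -0.1   0.01]
down [-0.5  -0.22  0.28 -0.03 -0.1   0.01] [0.53808172 0.15453081 0.04639853]
22 [ 0.31 -0.15 -0.19 -0.01 -0.11  0.01] 0.02241096693350614
6.95
```

View pics/side2c.png

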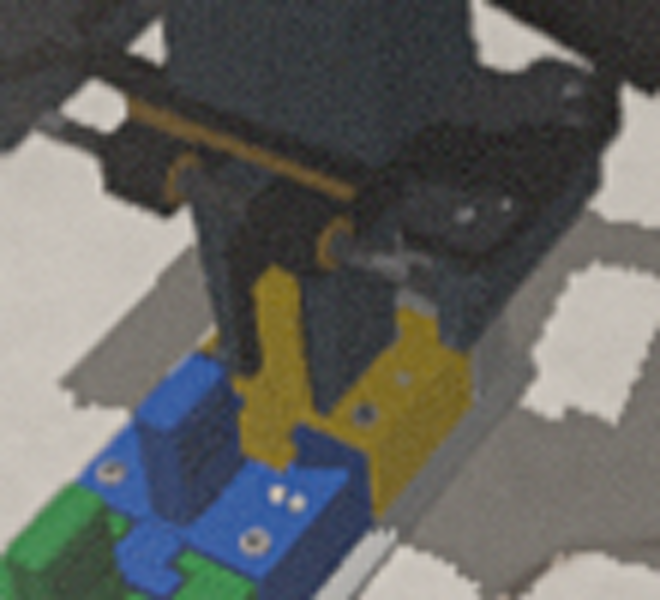

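```bash
python3 - <<'E'
from h import *
for w in(.019,.017): arm.grip(w); print(w,F(4),arm.current_width())
arm.grip(.008); print("grip",F(),arm.current_width(),arm.current_ee_pos(),arm.current_t())
E
```

```text
0.019 [ 0.71  0.46 -0.63  0.01 -0.2  -0.01] 0.019209184187709265
0.017 [ 1.47  0.17 -0.26 -0.03 -0.3   0.02] 0.016924035689089567
grip [ 3.8  -0.18 -0.64 -0.06 -0.91  0.1 ] 0.01374716970992877 [0.53822803 0.15455565 0.04612636] 7.9333
```

```bash
python3 - <<'E'
from h import *
p=np.array([.5378,.1545,.046])
for i in range(5):
    p[0]+=.0005; arm.move_l(p,feed=.02); f=F(8); print(p,f,arm.current_ee_pos()[0].round(5),arm.current_t())
    if f[0]<.6: break
E
```

```text
[0.5383 0.1545 0.046 ] [ 2.98  0.58  1.47  0.01 -0.55  0.03] 0.53832 8.3167
[0.5388 0.1545 0.046 ] [-0.84  0.52  5.25  0.11 -0.07  0.  ] 0.5383 8.7
```

```bash
python3 - <<'E'
from h import *
p=np.array([.5386,.1545,.046])
for dz in(.003,.006,.010):
    arm.move_l(p+[0,0,dz],feed=.02); print(dz,F(5),arm.current_ee_pos().round(5),arm.current_width(),arm.current_t())
im=arm.snapshot("side"); cv2.imwrite("pics/side3c.png",cv2.resize(im[200:350,190:330,::-1],None,fx=4,fy=4,interpolation=cv2.INTER_CUBIC))
E
```

```text
0.003 [ 1.02  0.06 -1.75 -0.04 -0.23  0.02] [0.53831 0.15446 0.04889] 0.013600424630164249 9.0833
0.006 [ 0.2  -0.18 -1.55 -0.01 -0.1  -0.  ] [0.53845 0.15449 0.05198] 0.013992714714103781 9.4667
0.01 [-0.42  0.18 -2.1  -0.03 -0.1  -0.  ] [0.53858 0.1545  0.05602] 0.013669844286048581 9.9
```

View pics/side3c.png

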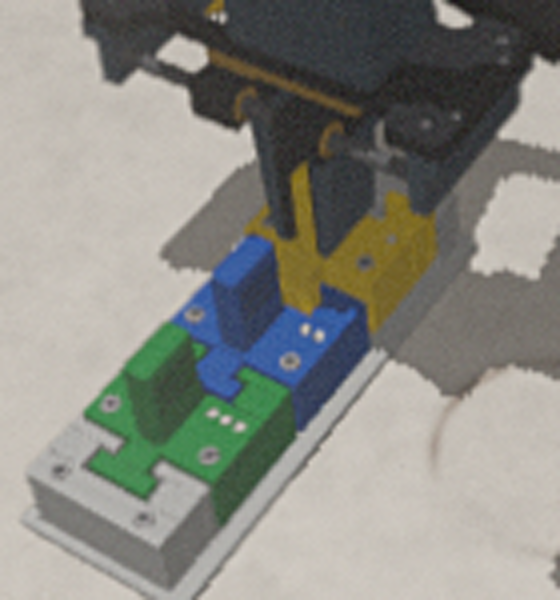

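```bash
python3 - <<'E'
from h import *
p=np.array([.5386,.1545,.046])
for dz in(.018,.027,.036,.050,.085):
    arm.move_l(p+[0,0,dz],feed=.04); f=F(4); print(dz,f,arm.current_ee_pos().round(5),arm.current_t())
    if f[2]<-4.5 or abs(f[:2]).max()>4: print("STOP");break
im=arm.snapshot("side"); cv2.imwrite("pics/side4c.png",cv2.resize(im[180:350,190:340,::-1],None,fx=3.5,fy=3.5,interpolation=cv2.INTER_CUBIC))
E
```

```text
0.018 [ 0.34 -0.11 -2.16 -0.   -0.11 -0.  ] [0.53855 0.15449 0.06412] 10.3667
0.027 [ 0.09  0.27 -2.28 -0.07 -0.11  0.01] [0.53851 0.1545  0.07306] 10.8083
0.036 [-0.22  0.35 -2.15 -0.02 -0.09 -0.02] [0.53854 0.15452 0.08205] 11.25
0.05 [ 0.02  0.13 -2.39 -0.05 -0.1   0.03] [0.53854 0.15452 0.09598] 11.8167
0.085 [ 0.16  0.29 -2.12 -0.03 -0.11  0.01] [0.53842 0.15447 0.13072] 12.9083
```

View pics/side4c.png

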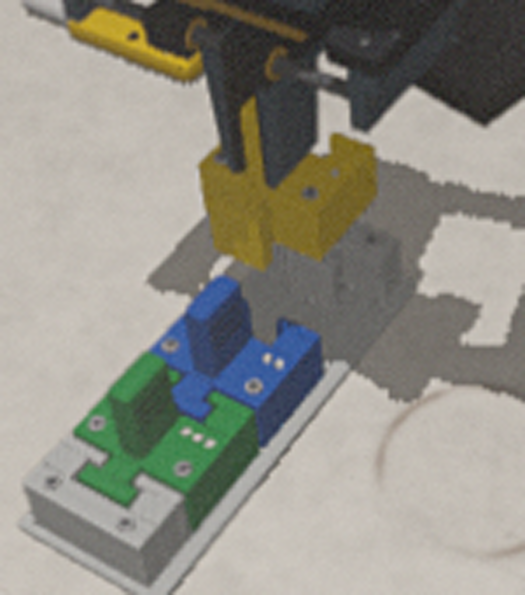

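```bash
python3 - <<'E'
from h import *
arm.move_l([.594,-.155,.135],feed=.15); print(F(3),arm.current_width(),arm.current_t())
arm.move_l([.594,-.155,.070],feed=.08); print(F(3),arm.current_ee_pos(),arm.current_t())
for n,(a,b,c,d) in dict(side=(230,400,110,240),top=(310,460,110,250)).items():
    im=arm.snapshot(n)
    cv2.imwrite(f"pics/{n}5c.png",cv2.resize(im[c:d,a:b,::-1],None,fx=4,fy=4,interpolation=cv2.INTER_CUBIC))
E
```

```text
[-0.16  0.28 -2.99 -0.   -0.07 -0.  ] 0.013777970541716447 15.2583
[ 0.27  0.04 -2.15 -0.01 -0.11 -0.01] [ 0.59437868 -0.15513109  0.07058221] 16.2667
```

View pics/side5c.png

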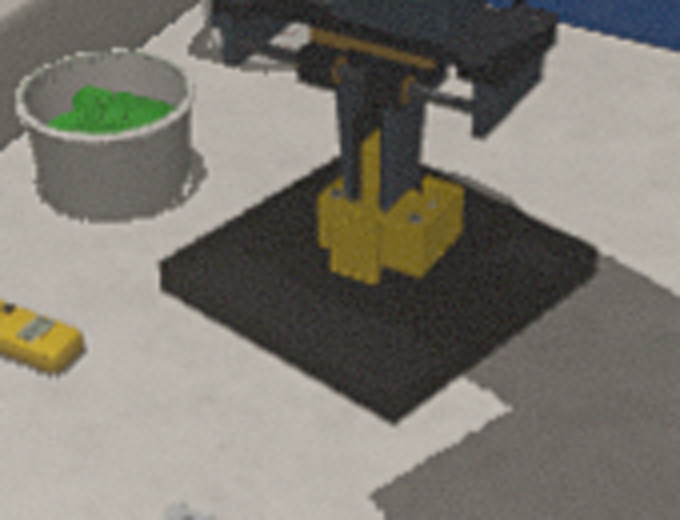

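View pics/top5c.png

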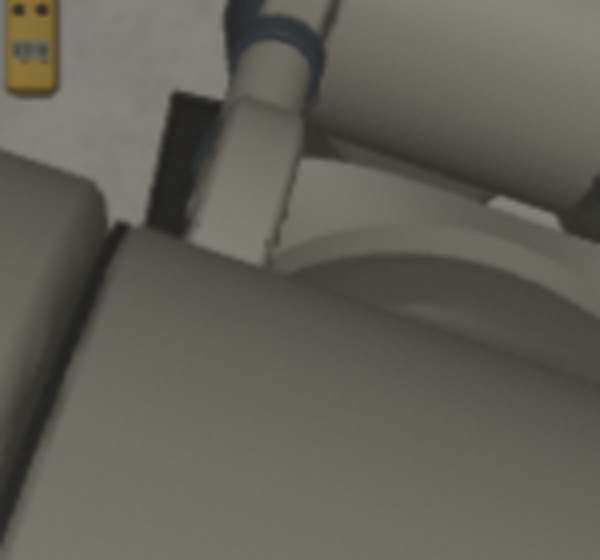

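```bash
python3 - <<'E'
from h import *
arm.move_l([.594,-.155,.050],feed=.05); f0=F(5); print(f0)
z=.050
for i in range(8):
    z-=.001; arm.move_l([.594,-.155,z],feed=.02); f=F(4); print(round(z,4),f[:3],arm.current_ee_pos()[2].round(5),arm.current_t())
    if f[2]>f0[2]+1.6: break
E
```

```text
[ 0.28 -0.08 -2.22 -0.01 -0.13 -0.01]
0.049 [ 0.46  0.   -2.52] 0.04908 17.3167
0.048 [ 0.15  0.15 -2.  ] 0.04798 17.6333
0.047 [-0.26 -0.57 -2.04] 0.04698 17.95
0.046 [-0.02  0.02 -2.14] 0.04594 18.2667
0.045 [ 0.63  0.16 -0.69] 0.04505 18.5833
0.044 [-4.05  1.53 16.09] 0.04499 18.9
```

```bash
python3 - <<'E'
from h import *
arm.move_l([.594,-.155,.0449],feed=.02); print(F(4),arm.current_ee_pos())
arm.grip(.020); print(F(4),arm.current_width())
arm.grip(.05); print(F(4))
arm.move_l([.594,-.155,.16],feed=.1)
arm.move_to([.40,-.42,.25],R(-.75)); print(arm.current_ee_pos(),arm.current_t())
for n in("side","top"):
    im=arm.snapshot(n); cv2.imwrite(f"pics/{n}6.png",im[:,:,::-1])
E
```

```text
[-1.33  0.72  4.91  0.09  0.12  0.01] [ 0.59399254 -0.15498018  0.0450038 ]
[-0.28  0.12 -0.21 -0.02 -0.11 -0.03] 0.02060407698440042
[ 0.14  0.22 -0.16 -0.04 -0.09 -0.01]
[ 0.400616   -0.41920608  0.24958408] 22.8917
```

View pics/side6.png

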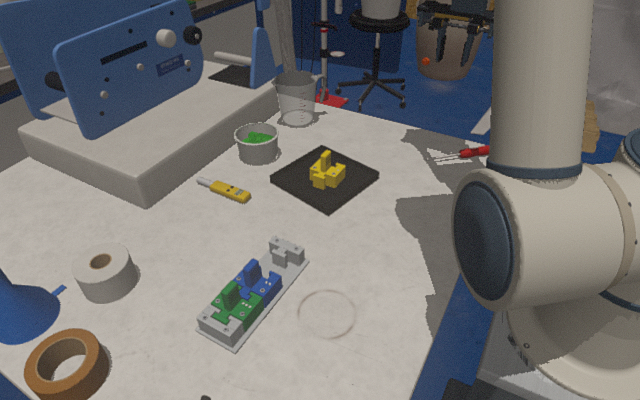

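View pics/top6.png

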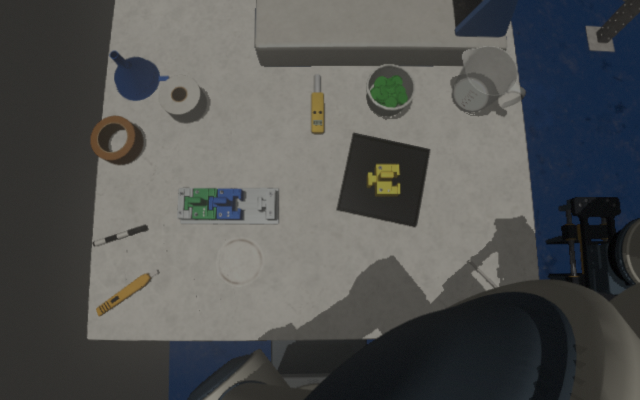

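```bash
python3 - <<'E'
from h import *
for n,(r0,r1,c0,c1) in dict(side=(235,350,190,290),top=(180,225,175,245)).items():
  for k in(0,6):
    im=cv2.imread(f"pics/{n}{k}.png")[r0:r1,c0:c1]; h=cv2.cvtColor(im,cv2.COLOR_BGR2HSV)
    for nm,lo,hi in(("g",50,80),("b",100,125)):
        m=cv2.inRange(h,(lo,90,20),(hi,255,255)); ys,xs=np.nonzero(m); print(n,k,nm,len(xs),xs.min()+c0,ys.min()+r0,ys.max()+r0,(xs.mean()+c0).round(2),(ys.mean()+r0).round(2))
print(arm.current_dq().round(3),arm.current_t())
m=cv2.inRange(cv2.cvtColor(cv2.imread("pics/top6.png"),cv2.COLOR_BGR2HSV)[140:220,345:425],(20,90,40),(35,255,255));x,y,w,h=cv2.boundingRect(m);print("yellow",onz("top",[[x+345+w/2,y+140+h/2]],.04))
arm.sign_off()
E
```

```text
side 0 g 770 211 281 329 234.67 304.55
side 0 b 814 233 259 306 255.23 282.21
side 6 g 758 211 281 327 234.75 304.62
side 6 b 842 233 259 306 255.83 282.42
top 0 g 485 185 189 218 201.38 203.12
top 0 b 574 209 189 218 224.95 203.22
top 6 g 475 185 189 218 201.41 203.14
top 6 b 603 209 189 218 225.35 203.17
[-0.019 -0.085 -0.143 -0.095  0.071 -0.243] 22.9917
yellow [[ 0.58930199 -0.15605739  0.04      ]]
the job is handed in; nothing more can be done
```

I lifted the yellow block straight up out of the row by its fin, set it down upright in the black tray, released it and handed the job in. The last clock reading before hand-in was about 23 s of the 43 s allowed. The sign-off gives no verdict, so the points below are my own checks.

- **Lift:** the gripper rose about 85 mm with less than 0.5 mm of sideways drift. Once the block was moving, the vertical load was about 2.2 N, roughly the block's own weight, so it was not dragging a neighbour up.
- **Placing:** the block touched the tray floor at the expected height (gripper tip at 45 mm) while still held. The last 1 mm step pressed it down with about 16 N, more than I intended; I eased off to about 5 N before letting go.
- **Final position:** the last pictures show the block upright in the tray. Its measured position is (0.589, -0.156), about 5–10 mm from the tray centre, well inside the 65 mm limit.
- **Neighbours:** the blue and green blocks look unmoved. Their outlines match the start pictures except for the lower edge of green in the side view, which reads 2 pixels higher. Their colour centres shifted by under 1 pixel.
- **Disagreements:**
  - The two cameras differed by 2–5 mm on the fin's position and by up to about 12 mm on the tray's centre. I used a value in between for both.
  - The first grip pushed sideways with about 4 N, so I shifted the gripper about 1 mm before lifting.

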